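Catch the case lid and lower it shut

ROBOT

A 7-joint arm with a two-finger parallel gripper is mounted at the origin on the work surface. World frame = base frame: x ahead of the robot, y to its left, z up, the work surface at z = 0. Lengths are in m, angles in rad, forces in N, time in s.
With the tool pointing down it reaches from about 0.425 to 0.875 m from the base axis. Payload 4.7 kg.
Tool frame: the origin (TCP) lies at the very end of the fingers, on their centre line; the grasp point (between the pads) lies 19 mm behind it; z points along the fingers, y is the line along which they close (so a half turn about z gives the same grasp; the last joint's range is limited). The gripper opens to 87 mm and grips with 3 to 60 N. Pads are 19 mm wide; open, the fingers measure 117 mm over their backs; the gripper's body (75 mm by 190 mm) begins 51 mm behind the grasp point.
Start: joints at [1.329, 0.321, -0.07, 1.45, 0.023, 1.371, -0.057], TCP at [0.164, -0.629, 0.223] pointing down, gripper open.
Joint ranges: [-2.86, 2.86], [-0.3, 2.09], [-1.38, 1.24], [0.06, 2.45], [-1.56, 4.7], [0.09, 2.05], [-2.69, 2.69]. Speed limits (rad/s): [2.57, 2.57, 3.14, 3.14, 3.14, 3.14, 3.14].

INTERFACE

Orientations are given as a rotation vector (axis times angle).
In Python, from bench import ctrl gives the robot as it stands.
- The arm moves only by the shell command python3 -m jog 'ROWS' [FORCE]. ROWS is JSON, a list that holds one entry, the list of rows, each a list of 7 numbers: the shift along the tool's x, y, z in mm, then the turn, a rotation vector about the tool's x, y, z in degrees, then the finger opening in mm, from 0 to 87. A call has 1 to 10 rows; each row is the pose to reach, as a shift and turn from the pose commanded when the call began, along the tool's axes at that moment; what a row does not reach only later rows make up. A row lasts 1/10 s, in which the tool goes at most 50 mm and 8.59 degrees, less where a joint would pass 70% of its speed; a pose out of reach is approached as far as the arm can. A call with a gripper value outside its range is refused whole. The fingers move at their own pace and stop on an object; FORCE is the grip in N (left out, the last holds). Time passes only in rows, so rows that repeat a pose let the fingers close. It gives the time, the measured TCP pose, the force, the opening and the grip force at its end, in the units of the state.
- ctrl.get_state(): the state, without advancing time (a new reading comes with each control period).
- ctrl.get_image(name): name is "scene" or "top" or "wrist"; returns a dict with "image" (384x512x3 uint8, red, green, blue), "depth" (384x512 float32, m along the optical axis (not along the pixel's ray), 0 where there is no reading), "fov_y" (degrees; the focal length in pixels is half the picture's height over the tangent of half this angle, whatever the lens; pixels are square), "cx", "cy" (the principal point, pixels), "rvec" (rotation vector, rad) and "tvec" (3), from world to camera coordinates, as OpenCV has them. Camera axes: x right, y down, z forward; pixel columns grow to the right and rows downward; lengths in m; the calibration is good to about 2 mm. A picture is of the moment at which its call begins.
- ctrl.close_job(): hands the job in; it is judged then, once.
The state is a dict: "time": time; "joint_positions": joint angles; "qd": joint speeds; "joint_torque": joint torques, N m; "position": TCP position; "tool_rot": TCP orientation; "ft_force": force on the tool from outside, world axes, zero at the start; "torque": the same for the moment, N m; "grip_width": opening from 0.0 (shut) to 1.0 (fully open); "grip_force": force on a finger pad.
Only numpy, scipy, OpenCV 4.12 (cv2) and the standard library are available. Lean on these libraries where they do the work, as an engineer would, in place of code of your own. Each camera call takes 0.05 s, during which the arm holds its last target. There are 200 camera calls.

TASK

The spares case stands open: tip its lid forward with a fingertip so that it falls, catch it on the back of a finger so that it comes to rest there while still clearly open, then lower it slowly until it is fully shut, without letting it drop. Grasp and lift nothing, leave the small parts in and around the case where they are, and finish with the hand clear.

Things in the scene. Friction and masses are not known exactly. Their poses are not given: they have to be found in the camera images.
- case: Fixed grey open-topped spares case, 120 mm (its x, front to back) by 110 mm (y) by 90 mm high, walls 4 mm. Origin: centre of its underside, on the work surface. Its +x points from the front wall to the hinged far wall; the front faces the robot to within about 25 degrees.
- case_hinge (a point): Middle of the lid's hinge line, which runs along the case's y on the far rim: 60 mm along the case's +x from its origin, 90 mm above the work surface.
- lid (a joint): Hinge angle of the dark anodised aluminium lid in rad: 0 = shut (level on the rim), pi/2 = upright, stop at 1.95. It starts about upright (1.42 to 1.66). Hinge friction alone holds it between about 1.38 and 1.7; tipped forward (towards the case's front) to about 1.25 or less it falls by itself, slowly at first: the worn damper lets it take 3 to 4 s from 1.1 to shut, and it would arrive at 0.4 to 0.5 rad/s, which is too hard.
- lid_edge (a point): Middle of the front edge of the lid's tab, on the lid's underside, 160 mm from the hinge line. The lid is a 6 mm plate of 250 g, 120 mm deep by 110 mm wide, and in the middle of its front edge a flat tab 50 mm wide reaches 40 mm farther: shut, the tab juts out 40 mm in front of the front wall, its underside 90 mm above the work surface, so a finger can stay under it until the lid is shut. Upright, the tab's edge is 250 mm above the surface.
- gasket: Dull copper ring gasket, 48 mm outside diameter, 4 mm thick, lying in the case. Origin: centre of its underside. To be left alone.
- spacer: Tan ceramic spacer, 22 mm diameter, 18 mm high, standing in the case. Origin: centre of its underside. To be left alone.
- nut1: Silver flange nut, 26 mm across, 13 mm high, on the surface in front of the case. Origin: centre of its underside. To be left alone.
- nut2: Like nut1, on the surface beside the case on its +y side. To be left alone.
- nut3: Like nut1, on the surface beside the case on its -y side. To be left alone.
- nozzle: Stainless extension nozzle, 36 mm foot, 85 mm tall, standing beside the case on its -y side. Origin: centre of its underside. To be left alone.
- driver: Glossy black torque driver, about 220 mm long, 36 mm high, lying on the surface to the robot's right. Origin: under the front end of its handle. To be left alone.
- socket: Fixed brass bayonet socket on a 90 mm square dark steel base, 75 mm high in all, to the robot's left. Origin: centre of its underside. Not used.
There are look-alikes about, which are no part of the job. Several things have the shape of the case; the one meant has the colours described above.

How it is judged:
By the outcome, as a careful person would: the job done as asked, in the order asked, and still so for the second after the job is handed in, with the robot touching nothing.
It also fails if it takes over 45 s, if anything falls off the work surface, if the arm or the gripper's body presses on something with over 40 N, if the wrist force passes 120 N, or if a joint passes its speed limit or range.

## Working session

There is one attempt and no reset: what is moved stays moved. The work goes in short steps, Python scripts to look and compute and a shell command to move; the robot and the scene stay as the last step left them, time stands still between calls to the robot, and variables do not carry over. Pictures are saved under pics/ and viewed, at most 10 in all, crops included, and the job is handed in when it is done.

```bash
mkdir -p pics; ls
cat > h.py <<'E'
import numpy as np, cv2
from bench import ctrl
from scipy.spatial.transform import Rotation as R
def cam(n):
    d=ctrl.get_image(n); d['f']=d['image'].shape[0]/2/np.tan(np.radians(d['fov_y'])/2)
    d['R']=R.from_rotvec(np.ravel(d['rvec'])).as_matrix(); d['t']=np.ravel(d['tvec']); return d
def cloud(d):
    h,w=d['depth'].shape; u,v=np.meshgrid(np.arange(w),np.arange(h)); z=d['depth']
    p=np.stack([(u-d['cx'])/d['f']*z,(v-d['cy'])/d['f']*z,z],-1); return (p-d['t'])@d['R']
def ray(d,u,v,h):
    c=-d['R'].T@d['t']; r=d['R'].T@np.array([(u-d['cx'])/d['f'],(v-d['cy'])/d['f'],1]); return c+r*(h-c[2])/r[2]
E
python3 - <<'E'
from h import *
s=ctrl.get_state(); print(s)
ims=[]
for n in('scene','top'):
    d=cam(n); np.save(n+'.npy',d,allow_pickle=True); ims.append(d['image']); print(n,d['f'],d['cx'],d['cy'],-d['R'].T@d['t'],d['R'].round(2).tolist())
    cv2.imwrite(f'pics/{n}.png',cv2.resize(d['image'][:,:,::-1],(800,600)))
E
```

```text
pics
{'time': 0.0, 'joint_positions': array([ 1.32909161,  0.32183113, -0.07007164,  1.45167527,  0.02262946,
        1.3708186 , -0.05693075]), 'qd': array([-1.88594793e-03, -1.97607212e-05, -9.09524891e-04,  8.54378554e-04,
       -9.03168761e-04,  1.52973743e-04, -4.33142985e-05]), 'joint_torque': array([ 9.50255926e-04, -4.91294074e+01, -4.03361712e-01, -3.12526882e+01,
       -6.37930096e-02,  4.37905372e-02,  1.61596613e-04]), 'position': array([ 0.16425616, -0.6283225 ,  0.22145603]), 'tool_rot': array([-3.11403946e+00, -4.00468558e-01,  5.95235999e-04]), 'ft_force': array([-0.32101245, -0.29046062, -0.41648894]), 'torque': array([ 0.00524725,  0.0190408 , -0.00888994]), 'grip_force': 0.0, 'grip_width': 0.9979111009586824}
scene 431.082406165641 255.73027698454095 192.61227715960874 [ 1.62583738 -0.39549437  1.02189684] [[0.31, 0.95, 0.01], [0.6, -0.18, -0.78], [-0.74, 0.25, -0.62]]
top 377.20673838291947 251.5861020497665 193.28697181813493 [3.42912770e-01 8.37053015e-04 1.34291266e+00] [[0.01, -1.0, -0.01], [-0.99, -0.01, -0.14], [0.14, 0.01, -0.99]]
```

View pics/scene.png

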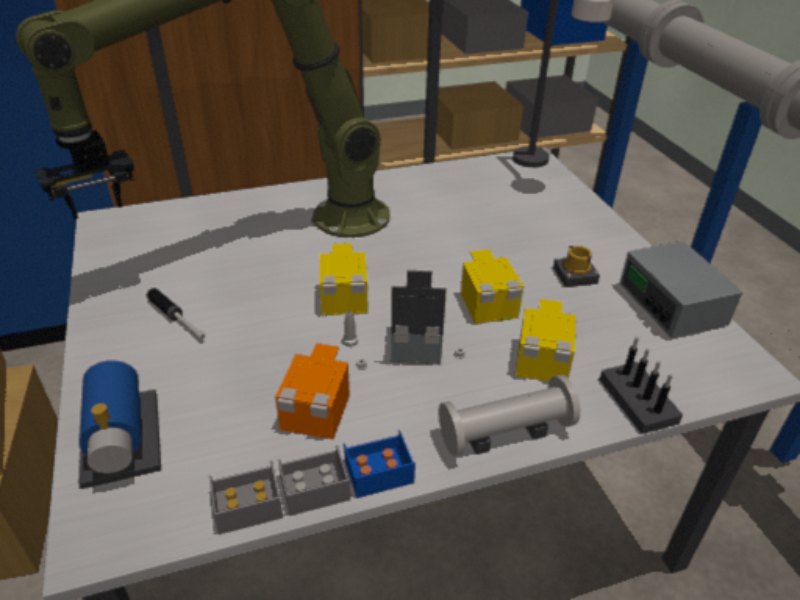

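View pics/top.png

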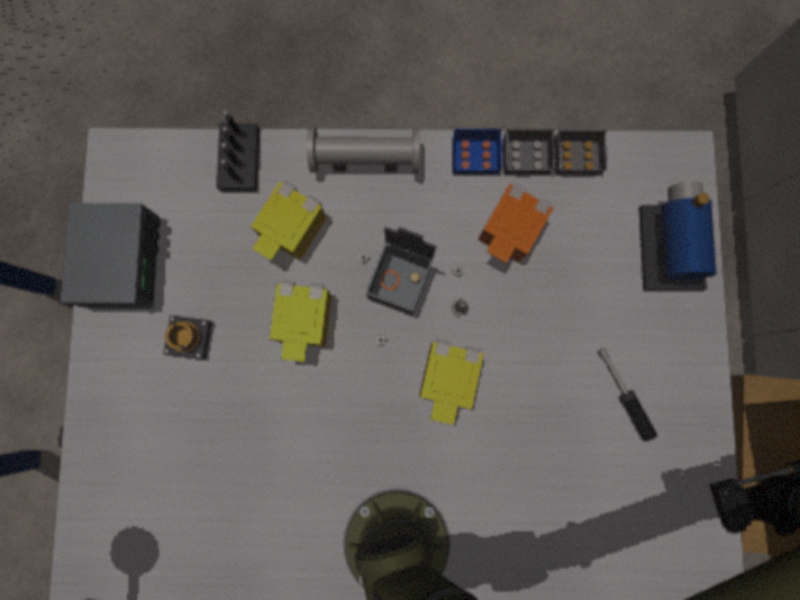

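The scene image shows one grey case with a dark upright lid at (417,318), and the top image shows it at (402,275). The look-alikes are shut: yellow ones at (343,278), (491,285) and (547,340), and an orange one at (315,390), all scene pixels. Only the grey one fits the description. Next I measure it and take the confirming crop.

Run:
```python
from h import *
P={}
for n in('scene','top'):
    d=np.load(n+'.npy',allow_pickle=True).item(); p=cloud(d); P[n]=(d,p)
d,p=P['top']
c=ray(d,400*.64,275*.64,.05); print('c',c)
m=(np.abs(p[...,0]-c[0])<.12)&(np.abs(p[...,1]-c[1])<.11)
rim=m&(np.abs(p[...,2]-.09)<.006)
q=p[rim]; print('rim',len(q)); r=cv2.minAreaRect((q[:,:2]*1000).astype(np.float32)); print(r)
allq=[]
for n in P:
    dd,pp=P[n]; mm=(np.abs(pp[...,0]-c[0]-.03)<.14)&(np.abs(pp[...,1]-c[1])<.12)&(pp[...,2]>.105)
    q=pp[mm]; print(n,len(q),q.min(0),q.max(0))
    # lid plane, z slices
    for a in np.arange(.1,.26,.02):
        s=q[(q[:,2]>a)&(q[:,2]<a+.02)]
        if len(s): print(round(a,2),len(s),s.mean(0).round(4), np.ptp(s[:,1]).round(3))
    A=np.c_[q-q.mean(0)]; u,sv,vt=np.linalg.svd(A,full_matrices=False); print('plane n',vt[2],sv/np.sqrt(len(q)))
z=P['top'][1]; 
obj=m&(z[...,2]<.095)&(z[...,2]>.006)
ims=[cv2.resize(P['scene'][0]['image'][150:250,190:323,::-1],(532,400),interpolation=cv2.INTER_CUBIC)]
cv2.imwrite('pics/crop1.png',ims[0])
i=P['top'][0]['image'][130:240,195:335,::-1]; cv2.imwrite('pics/crop2.png',cv2.resize(i,(700,550),interpolation=cv2.INTER_CUBIC))
for nm,(u,v),h in[('nutA',(365,259),.013),('nutB',(458,271),.013),('nutF',(382,341),.013),('nozzle',(461,306),.085),('yellow',(451,345),.09),('yellowtab',(443,420),.09),('yel2tab',(293,357),.09)]:
    print(nm,ray(P['top'][0],u*.64,v*.64,h).round(3))
```

```text
c [ 0.58358624 -0.00421317  0.05      ]
rim 173
((573.5365600585938, -0.359649658203125), (110.21713256835938, 121.3543472290039), 69.33523559570312)
scene 1110 [ 0.60964016 -0.07582092  0.10502859] [0.65792951 0.03067383 0.25267994]
0.1 120 [ 0.6367 -0.0257  0.1126] 0.101
0.12 167 [ 0.6359 -0.0253  0.1298] 0.101
0.14 168 [ 0.6352 -0.0252  0.1498] 0.102
0.16 176 [ 0.6352 -0.0253  0.17  ] 0.101
0.18 191 [ 0.6341 -0.0252  0.1901] 0.101
0.2 152 [ 0.6333 -0.0232  0.2085] 0.106
0.22 82 [ 0.6325 -0.0246  0.2304] 0.044
0.24 54 [ 0.632  -0.0234  0.2458] 0.044
plane n [ 0.93497093 -0.35277391  0.03714743] [0.0388991  0.02976952 0.00235674]
top 347 [ 0.60822273 -0.07291328  0.10516432] [0.6502071  0.02979332 0.25476092]
0.1 28 [ 0.6302 -0.0184  0.1124] 0.1
0.12 42 [ 0.6287 -0.0216  0.1298] 0.102
0.14 39 [ 0.6278 -0.0223  0.1494] 0.101
0.16 50 [ 0.6277 -0.0214  0.1698] 0.099
0.18 45 [ 0.6274 -0.0215  0.19  ] 0.1
0.2 73 [ 0.6285 -0.0212  0.2095] 0.099
0.22 24 [ 0.6269 -0.0203  0.2302] 0.043
0.24 46 [ 0.628  -0.022   0.2497] 0.045
plane n [-0.93668501  0.35011579 -0.00633425] [0.04268681 0.02987289 0.00129447]
nutA [0.627 0.076 0.013]
nutB [ 0.601 -0.137  0.013]
nutF [0.439 0.035 0.013]
nozzle [ 0.51  -0.136  0.085]
yellow [ 0.426 -0.113  0.09 ]
yellowtab [ 0.269 -0.096  0.09 ]
yel2tab [0.398 0.222 0.09 ]
```

View pics/crop2.png

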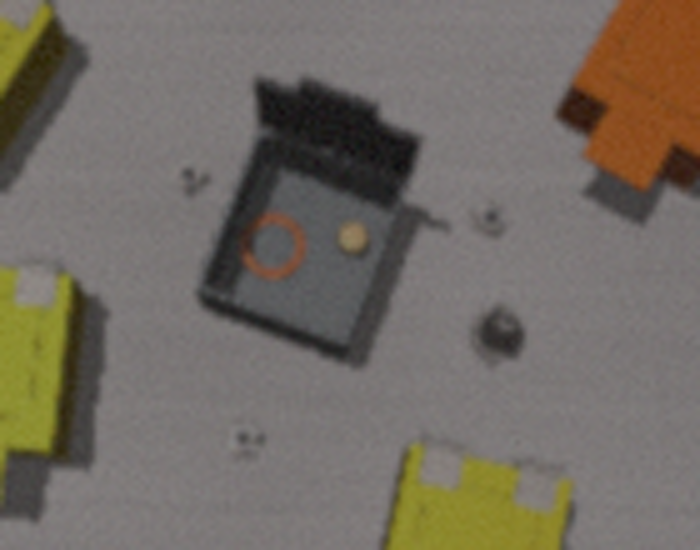

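The crop confirms it: a grey case with the copper gasket at (273,245) and the tan spacer at (352,237). Its rim measures 110×121 mm, centre (0.5735, 0.000), yaw about -20.7°. The lid is about upright, with its edge at z≈0.25. I'll go in from above with the tool tilted, its fingertip aligned with the case's x.

```bash
cat >> h.py <<'E'
C=np.array([.5735,-.0004]); YAW=np.radians(-20.67)
X=np.array([np.cos(YAW),np.sin(YAW),0]); Y=np.array([-X[1],X[0],0]); Z=np.array([0,0,1.])
def pose(xc,yc,z,al):   # case-frame mm; al: pitch below horizontal, deg
    a=np.radians(al); p=np.array([*C,0])+(X*xc+Y*yc+Z*z)/1000
    tz=X*np.cos(a)-Z*np.sin(a); ty=X*np.sin(a)+Z*np.cos(a); return p,np.c_[np.cross(ty,tz),ty,tz]
def rel(*wps,base=None):
    s=ctrl.get_state(); p0,R0=base or (s['position'],R.from_rotvec(s['tool_rot']).as_matrix())
    for w in wps:
        p,Rt=pose(*w); print(w,(R0.T@(p-p0)*1000).round(1).tolist(),np.degrees(R.from_matrix(R0.T@Rt).as_rotvec()).round(1).tolist())
def where():
    s=ctrl.get_state(); d=s['position']-np.array([*C,0]); Rm=R.from_rotvec(s['tool_rot']).as_matrix()
    print('t',round(s['time'],2),'case xyz',(np.array([d@X,d@Y,d[2]])*1000).round(1),'al',np.degrees(np.arcsin(-Rm[2,2])).round(1),'q',s['joint_positions'].round(2),'F',s['ft_force'].round(1),'w',round(s['grip_width'],2))
E
python3 -c "
from h import *
rel((-130,-330,330,80),(-30,0,360,60))"
```

```text
(-130, -330, 330, 80) [257.9, -310.1, -107.9] [-9.3, 4.7, -54.5]
(-30, 0, 360, 60) [530.3, -521.6, -137.6] [-27.8, 14.3, -53.4]
```

```bash
python3 -m jog '[[[40,-20,-80,0,0,-8,0],[80,-50,-108,-1,1,-16,0],[120,-80,-108,-2,1,-24,0],[160,-105,-108,-3,2,-32,0],[200,-130,-108,-5,2,-40,0],[240,-155,-108,-6,3,-46,0],[280,-180,-110,-8,4,-54,0],[325,-220,-115,-12,6,-54,0],[360,-260,-120,-15,8,-54,0],[390,-300,-125,-18,10,-54,0]]]' && python3 -c "
from h import *
where(); rel((-30,0,360,60))"
```

```text
time: 1.1
position: [0.4499, -0.2727, 0.3435]
tool_rot: [2.343, 1.618, 0.298]
ft_force: [0.3, -0.0, -0.5]
grip_width: 0.172
grip_force: 0.0
t 1.1 case xyz [ -19.5 -298.4  343.5] al 70.1 q [ 1.07 -0.24 -0.43  1.82 -0.22  1.21  0.32] F [ 0.3 -0.  -0.5] w 0.17
(-30, 0, 360, 60) [298.6, -5.2, -15.9] [-10.1, -0.6, -0.2]
```

```bash
python3 -m jog '[[[40,0,-5,-1,0,0,0],[90,0,-10,-3,0,0,0],[135,0,-13,-5,0,0,0],[180,0,-16,-7,0,0,0],[225,-2,-16,-8,0,0,0],[265,-3,-16,-10,0,0,0],[299,-5,-16,-10,0,0,0],[299,-5,-16,-10,0,0,0],[299,-5,-16,-10,0,0,0]]]' >/dev/null
python3 - <<'E'
from h import *
where(); rel((110,0,300,60))
d=cam('scene'); np.save('s2.npy',d,allow_pickle=True); cv2.imwrite('pics/a.png',cv2.resize(d['image'][60:260,130:400,::-1],(800,592)))
E
```

```text
t 2.0 case xyz [-30.4  -1.9 359.5] al 60.2 q [ 0.04 -0.29 -0.23  1.89  0.22  1.09 -0.62] F [0.7 1.3 0.2] w 0.0
(110, 0, 300, 60) [1.2, 92.3, 121.4] [-0.2, -0.5, -0.3]
```

View pics/a.png

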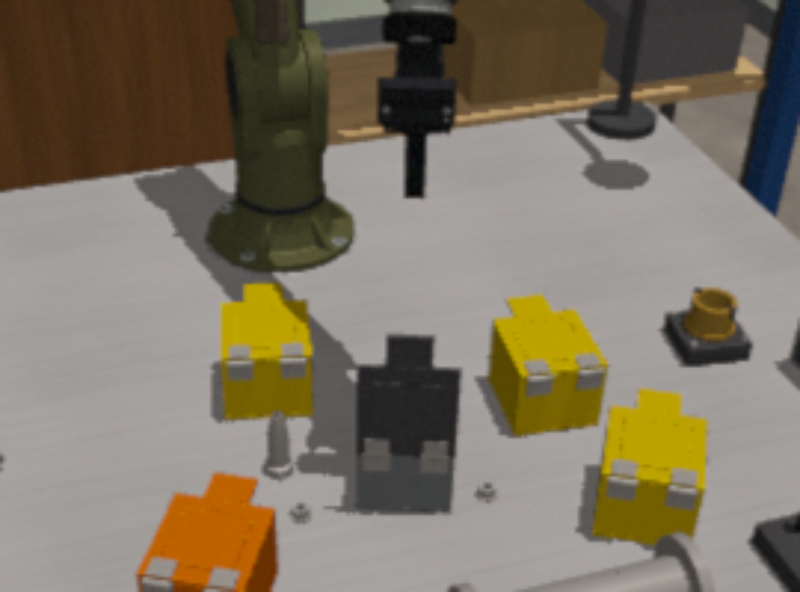

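The gripper is closed, with its tip at (415,195) in front of and above the lid, whose tab is at (411,350). The lid is still upright. Before tipping it, I'll check that the arm can reach the low end pose.

```bash
python3 -m jog '[[[0,-40,10,0,0,0,0],[0,-80,20,0,0,0,0],[0,-120,30,0,0,0,0],[0,-150,60,0,0,0,0],[0,-170,105,0,0,0,0],[0,-190,150,0,0,0,0],[0,-205,195,0,0,0,0],[0,-210,224,0,0,0,0],[0,-210,224,0,0,0,0],[0,-210,224,0,0,0,0]]]' >/dev/null
python3 - <<'E'
from h import *
where(); rel((-100,0,61,60),(-40,0,330,60))
E
```

```text
t 3.05 case xyz [-102.7   -3.7   56.9] al 60.6 q [-0.14 -0.14 -0.23  2.42  0.61  0.55 -1.21] F [-0.2 -0.7 -0.3] w 0.01
(-100, 0, 61, 60) [3.7, 4.4, -2.2] [-0.6, -0.2, -0.2]
(-40, 0, 330, 60) [5.0, 188.8, -207.1] [-0.6, -0.2, -0.2]
```

Run:
```python
from h import *
rel((-100,0,200,65),(-90,0,330,65),(0,0,330,65),(105,0,320,65),(105,0,236,65))
```

```text
(-100, 0, 200, 65) [4.4, 72.7, -123.3] [4.4, -0.2, -0.2]
(-90, 0, 330, 65) [5.0, 145.2, -231.7] [4.4, -0.2, -0.2]
(0, 0, 330, 65) [5.1, 223.6, -187.5] [4.4, -0.2, -0.2]
(105, 0, 320, 65) [5.1, 310.2, -127.2] [4.4, -0.2, -0.2]
(105, 0, 236, 65) [4.7, 268.9, -54.0] [4.4, -0.2, -0.2]
```

```bash
python3 -m jog '[[[1,24,-40,1,0,0,0],[2,48,-82,3,0,0,0],[3,72,-123,4,0,0,0],[4,97,-160,4,0,0,0],[5,121,-196,4,0,0,0],[5,145,-230,4,0,0,0],[5,184,-210,4,0,0,0],[5,224,-188,4,0,0,0],[5,265,-158,4,0,0,0],[5,310,-130,4,0,0,0]]]' >/dev/null
python3 - <<'E'
from h import *
where(); rel((108,0,320,65),(108,0,236,65))
E
```

```text
t 4.05 case xyz [102.5   1.5 331.5] al 64.0 q [ 0.08  0.02 -0.17  1.66  0.21  1.06 -0.52] F [-0.6  0.6  0.7] w 0.0
(108, 0, 320, 65) [-1.7, -0.0, 12.7] [1.0, -0.6, -0.2]
(108, 0, 236, 65) [-2.7, -36.8, 88.2] [1.0, -0.6, -0.2]
```

```bash
python3 -m jog '[[[0,0,0,0,0,0,0],[0,-10,30,0,0,0,0],[-1,-25,60,0,0,0,0],[-1,-36,85,0,0,0,0],[-1,-36,85,0,0,0,0],[-1,-36,85,0,0,0,0]]]' >/dev/null
python3 - <<'E'
from h import *
where()
d=cam('scene'); cv2.imwrite('pics/b.png',cv2.resize(d['image'][100:240,180:370,::-1],(760,560)))
E
```

```text
t 4.65 case xyz [105.5   2.  238.6] al 64.1 q [ 0.08  0.07 -0.17  1.79  0.25  0.88 -0.57] F [-0.2 -0.3  0.6] w 0.0
```

View pics/b.png

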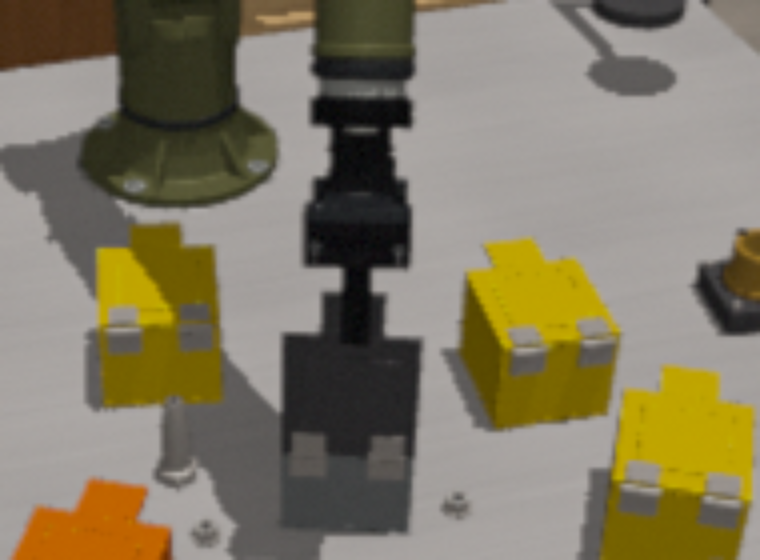

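The finger at (355,300) is behind the tab at (353,310), and nothing is touching. Now I tip the lid.

```bash
cat >> h.py <<'E'
def lid():
    for n in('scene','top'):
        p=(cloud(cam(n)).reshape(-1,3)-[*C,0]); c=np.c_[p@X,p@Y,p[:,2]]*1000
        d=np.c_[60-c[:,0],c[:,2]-90]; r=np.hypot(*d.T)
        m=(abs(c[:,1])>38)&(abs(c[:,1])<52)&(r>50)&(r<118)&(c[:,2]>82)&(c[:,0]>-70)&(c[:,0]<75)
        o=6 if n=='scene' else 6
        th=np.arctan2(d[m,1],d[m,0])-np.arcsin(o/r[m]); print(n,m.sum(),np.percentile(th,[10,50,90]).round(3))
E
python3 -c "
from h import *
lid()"
python3 -m jog '[[[0,-12,-4,0,0,0,0],[0,-22,-7,0,0,0,0],[0,-30,-9,0,0,0,0],[0,-38,-12,0,0,0,0],[0,-46,-14,0,0,0,0],[0,-54,-17,0,0,0,0],[0,-61,-19,0,0,0,0],[0,-68,-21,0,0,0,0],[0,-73,-22,0,0,0,0],[0,-73,-22,0,0,0,0]]]' && python3 -c "
from h import *
where();lid()"
```

```text
scene 164 [1.534 1.564 1.594]
top 21 [1.447 1.486 1.496]
time: 5.8
position: [0.6009, -0.0092, 0.2232]
tool_rot: [2.267, 1.564, 0.368]
ft_force: [-0.5, 0.9, 0.7]
grip_width: 0.0
grip_force: 0.0
t 5.8 case xyz [ 28.7   1.4 223.2] al 64.3 q [ 0.06 -0.07 -0.2   1.96  0.25  0.87 -0.64] F [-0.5  0.9  0.7] w 0.0
scene 176 [1.158 1.199 1.249]
top 26 [-0.09   1.195  1.202]
```

```bash
python3 -m jog '[[[0,20,-29,0,0,0,0],[0,33,-56,0,0,0,0],[0,-5,-80,0,0,0,0],[0,-51,-101,0,0,0,0],[0,-100,-115,0,0,0,0],[0,-122,-81,0,0,0,0],[0,-141,-41,0,0,0,0],[0,-150,-23,0,0,0,0]]]' && python3 -c "
from h import *
where();lid();rel((-85,0,160,64),(-65,0,165,64))"
```

```text
time: 6.7
position: [0.4715, 0.0444, 0.1739]
tool_rot: [2.265, 1.565, 0.357]
ft_force: [0.3, -0.2, -0.3]
grip_width: 0.003
grip_force: 0.0
t 6.7 case xyz [-111.2    5.9  173.9] al 64.4 q [-0.18 -0.3  -0.17  2.25  0.31  0.87 -0.87] F [ 0.3 -0.2 -0.3] w 0.0
scene 178 [1.092 1.139 1.177]
top 63 [-0.049  1.13   1.14 ]
(-85, 0, 160, 64) [-3.7, 19.5, 22.5] [-0.8, 0.0, -0.2]
(-65, 0, 165, 64) [-3.6, 39.7, 26.5] [-0.8, 0.0, -0.2]
```

```bash
python3 -m jog '[[[-1,18,10,0,0,0,0],[-3,36,18,0,0,0,0],[-4,46,24,0,0,0,0],[-4,46,24,0,0,0,0],[-4,46,24,0,0,0,0]]]' && python3 -c "
from h import *
where();lid()"
```

```text
time: 7.3
position: [0.5206, 0.0224, 0.1753]
tool_rot: [2.269, 1.563, 0.363]
ft_force: [-0.4, 0.8, -0.1]
grip_width: 0.005
grip_force: 0.0
t 7.3 case xyz [-57.5   2.6 175.3] al 64.4 q [-0.16 -0.2  -0.1   2.17  0.32  0.82 -0.8 ] F [-0.4  0.8 -0.1] w 0.01
scene 182 [1.031 1.076 1.121]
top 67 [-0.046  1.069  1.08 ]
```

```bash
python3 -m jog '[[[0,0,0,0,0,0,0],[0,0,0,0,0,0,0],[0,0,0,0,0,0,0],[0,0,0,0,0,0,0],[0,0,0,0,0,0,0],[0,0,0,0,0,0,0],[0,0,0,0,0,0,0],[0,0,0,0,0,0,0],[0,0,0,0,0,0,0],[0,0,0,0,0,0,0]]]' && python3 -c "
from h import *
where();lid()"; python3 -m jog '[[[0,0,0,0,0,0,0],[0,0,0,0,0,0,0],[0,0,0,0,0,0,0],[0,0,0,0,0,0,0],[0,0,0,0,0,0,0],[0,0,0,0,0,0,0],[0,0,0,0,0,0,0],[0,0,0,0,0,0,0],[0,0,0,0,0,0,0],[0,0,0,0,0,0,0]]]'
python3 - <<'E'
from h import *
where();lid()
d=cam('scene'); cv2.imwrite('pics/c.png',cv2.resize(d['image'][100:240,180:370,::-1],(760,560)))
E
```

```text
time: 8.4
position: [0.5205, 0.0222, 0.175]
tool_rot: [2.269, 1.563, 0.363]
ft_force: [-0.3, -0.0, 0.7]
grip_width: 0.006
grip_force: 0.0
t 8.4 case xyz [-57.5   2.4 175. ] al 64.4 q [-0.16 -0.2  -0.1   2.17  0.32  0.82 -0.8 ] F [-0.3 -0.   0.7] w 0.01
scene 179 [0.854 0.9   0.949]
top 69 [0.864 0.889 0.914]
time: 9.5
position: [0.5204, 0.0222, 0.1749]
tool_rot: [2.269, 1.563, 0.362]
ft_force: [-1.1, 0.2, -0.1]
grip_width: 0.002
grip_force: 0.3
t 9.5 case xyz [-57.7   2.4 174.9] al 64.4 q [-0.16 -0.2  -0.1   2.17  0.32  0.82 -0.8 ] F [-1.1  0.2 -0.1] w 0.0
scene 171 [0.688 0.737 0.79 ]
top 74 [0.716 0.746 0.767]
```

View pics/c.png

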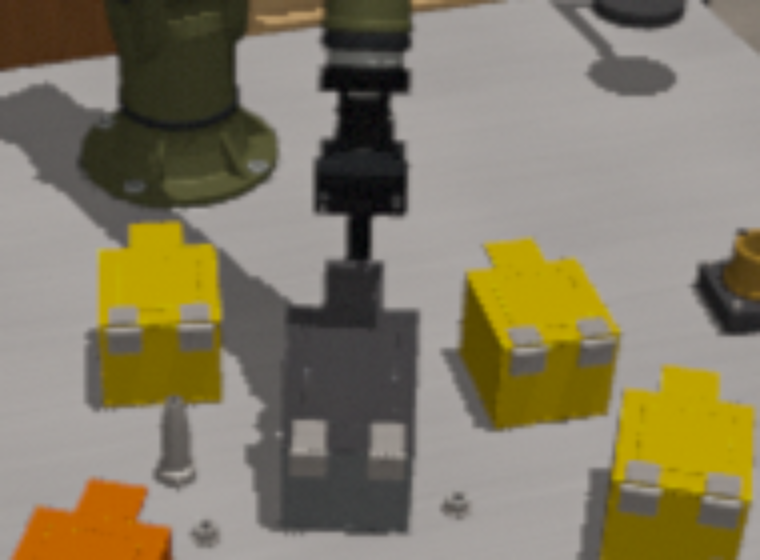

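The lid at (350,340) has come down onto the finger at about 0.74 rad, its tab edge at (355,262). I'll hold to confirm it is at rest and work out the lowering path.

```bash
python3 -m jog '[[[0,0,0,0,0,0,0],[0,0,0,0,0,0,0],[0,0,0,0,0,0,0],[0,0,0,0,0,0,0],[0,0,0,0,0,0,0],[0,0,0,0,0,0,0],[0,0,0,0,0,0,0],[0,0,0,0,0,0,0]]]'
python3 - <<'E'
from h import *
where();lid()
a=np.radians(64.4); t0=.735
e=lambda t:np.array([-160*np.cos(t),160*np.sin(t)])
for i in range(0,80,2):
    t=t0-.0105*i; d=e(max(t,-.08))-e(t0); print(i,round(t,3),(np.array([d@[np.sin(a),np.cos(a)],d@[np.cos(a),-np.sin(a)]])).round(1).tolist(),end=' | ')
E
```

```text
time: 10.45
position: [0.5205, 0.0222, 0.175]
tool_rot: [2.268, 1.563, 0.363]
ft_force: [-0.9, 0.3, -0.9]
grip_width: 0.001
grip_force: 0.4
t 10.45 case xyz [-57.5   2.4 175. ] al 64.4 q [-0.16 -0.2  -0.1   2.17  0.32  0.82 -0.8 ] F [-0.9  0.3 -0.9] w 0.0
scene 170 [0.698 0.737 0.791]
top 74 [0.721 0.747 0.766]
0 0.735 [0.0, 0.0] | 2 0.714 [-3.1, 1.3] | 4 0.693 [-6.2, 2.7] | 6 0.672 [-9.2, 4.1] | 8 0.651 [-12.2, 5.6] | 10 0.63 [-15.2, 7.2] | 12 0.609 [-18.1, 8.8] | 14 0.588 [-21.0, 10.5] | 16 0.567 [-23.9, 12.2] | 18 0.546 [-26.7, 14.0] | 20 0.525 [-29.5, 15.9] | 22 0.504 [-32.3, 17.8] | 24 0.483 [-35.0, 19.8] | 26 0.462 [-37.7, 21.8] | 28 0.441 [-40.3, 23.9] | 30 0.42 [-42.9, 26.1] | 32 0.399 [-45.4, 28.3] | 34 0.378 [-47.9, 30.5] | 36 0.357 [-50.4, 32.8] | 38 0.336 [-52.7, 35.2] | 40 0.315 [-55.1, 37.6] | 42 0.294 [-57.4, 40.1] | 44 0.273 [-59.6, 42.6] | 46 0.252 [-61.8, 45.1] | 48 0.231 [-64.0, 47.7] | 50 0.21 [-66.0, 50.4] | 52 0.189 [-68.1, 53.0] | 54 0.168 [-70.0, 55.8] | 56 0.147 [-71.9, 58.5] | 58 0.126 [-73.8, 61.3] | 60 0.105 [-75.6, 64.2] | 62 0.084 [-77.3, 67.1] | 64 0.063 [-79.0, 70.0] | 66 0.042 [-80.6, 72.9] | 68 0.021 [-82.1, 75.9] | 70 -0.0 [-83.6, 78.9] | 72 -0.021 [-85.0, 82.0] | 74 -0.042 [-86.4, 85.0] | 76 -0.063 [-87.7, 88.1] | 78 -0.084 [-88.7, 90.7] |
```

The lid is at rest at 0.74 rad. Now I lower it slowly, at about 0.1 rad/s.

```bash
python3 -m jog '[[[0,-1.5,0.7,0,0,0,0],[0,-3,1.4,0,0,0,0],[0,-4.5,2.1,0,0,0,0],[0,-6,2.8,0,0,0,0],[0,-7.5,3.5,0,0,0,0],[0,-9,4.2,0,0,0,0],[0,-10.5,4.9,0,0,0,0],[0,-12,5.6,0,0,0,0],[0,-13.5,6.4,0,0,0,0],[0,-15.2,7.2,0,0,0,0]]]' | grep -E 'ft|grip_f'
python3 -m jog '[[[0,-1.4,0.8,0,0,0,0],[0,-2.9,1.6,0,0,0,0],[0,-4.3,2.5,0,0,0,0],[0,-5.7,3.4,0,0,0,0],[0,-7.1,4.3,0,0,0,0],[0,-8.6,5.2,0,0,0,0],[0,-10,6.1,0,0,0,0],[0,-11.4,7,0,0,0,0],[0,-12.8,7.9,0,0,0,0],[0,-14.3,8.7,0,0,0,0]]]' | grep -E 'ft|grip_f'
python3 -c "
from h import *
where();lid()"
```

```text
ft_force: [-1.5, -0.7, 1.2]
grip_force: 0.3
ft_force: [-0.4, -1.3, -0.4]
grip_force: 0.4
t 12.55 case xyz [-77.3   2.6 147.8] al 64.4 q [-0.16 -0.21 -0.13  2.24  0.34  0.78 -0.86] F [-0.4 -1.3 -0.4] w 0.0
scene 162 [0.473 0.527 0.573]
top 114 [0.498 0.536 0.569]
```

Tracking as planned: 0.53 rad, with contact kept.

```bash
python3 -m jog '[[[0,-1.3,1,0,0,0,0],[0,-2.7,2,0,0,0,0],[0,-4,3,0,0,0,0],[0,-5.4,4,0,0,0,0],[0,-6.7,5,0,0,0,0],[0,-8,6,0,0,0,0],[0,-9.4,7.1,0,0,0,0],[0,-10.7,8.1,0,0,0,0],[0,-12.1,9.2,0,0,0,0],[0,-13.4,10.2,0,0,0,0]]]' | grep -E 'ft|grip_f'
python3 -m jog '[[[0,-1.2,1.1,0,0,0,0],[0,-2.5,2.2,0,0,0,0],[0,-3.7,3.3,0,0,0,0],[0,-5,4.4,0,0,0,0],[0,-6.2,5.6,0,0,0,0],[0,-7.4,6.7,0,0,0,0],[0,-8.6,7.9,0,0,0,0],[0,-9.8,9.1,0,0,0,0],[0,-11,10.3,0,0,0,0],[0,-12.2,11.5,0,0,0,0]]]' | grep -E 'ft|grip_f'
python3 -c "
from h import *
where();lid()"
```

```text
ft_force: [-0.8, -1.3, -0.3]
grip_force: 0.5
ft_force: [-2.4, -0.8, -0.1]
grip_force: 0.5
t 14.65 case xyz [-91.1   2.8 117.1] al 64.4 q [-0.16 -0.2  -0.15  2.29  0.37  0.72 -0.93] F [-2.4 -0.8 -0.1] w 0.0
scene 145 [0.271 0.312 0.354]
top 135 [0.286 0.327 0.369]
```

```bash
python3 -m jog '[[[0,-1.1,1.2,0,0,0,0],[0,-2.2,2.4,0,0,0,0],[0,-3.3,3.7,0,0,0,0],[0,-4.4,5,0,0,0,0],[0,-5.5,6.3,0,0,0,0],[0,-6.6,7.5,0,0,0,0],[0,-7.7,8.8,0,0,0,0],[0,-8.8,10.1,0,0,0,0],[0,-9.9,11.4,0,0,0,0],[0,-10.9,12.8,0,0,0,0]]]' | grep -E 'ft|grip_f'
python3 -c "
from h import *
where();lid()"
```

```text
ft_force: [-3.5, 0.0, -0.3]
grip_force: 1.2
t 15.75 case xyz [-95.4   2.9 100.8] al 64.4 q [-0.16 -0.18 -0.17  2.32  0.39  0.68 -0.96] F [-3.5  0.  -0.3] w 0.01
scene 124 [0.159 0.199 0.236]
top 141 [0.181 0.226 0.259]
```

```bash
python3 -m jog '[[[0,-1,1.4,0,0,0,0],[0,-2,2.7,0,0,0,0],[0,-3,4.1,0,0,0,0],[0,-3.9,5.5,0,0,0,0],[0,-4.9,6.9,0,0,0,0],[0,-5.8,8.2,0,0,0,0],[0,-6.8,9.6,0,0,0,0],[0,-7.7,11,0,0,0,0],[0,-8.7,12.4,0,0,0,0],[0,-9.6,13.8,0,0,0,0]]]' | grep -E 'ft|grip_f'
python3 -c "
from h import *
where();lid()"
```

```text
ft_force: [-4.0, -0.9, 0.0]
grip_force: 1.6
t 16.85 case xyz [-98.    2.9  84.3] al 64.4 q [-0.16 -0.16 -0.18  2.34  0.42  0.65 -1.  ] F [-4.  -0.9  0. ] w 0.01
scene 114 [0.056 0.098 0.138]
top 147 [0.068 0.118 0.164]
```

```bash
python3 -m jog '[[[0,-0.8,1.4,0,0,0,0],[0,-1.7,2.9,0,0,0,0],[0,-2.5,4.3,0,0,0,0],[0,-3.4,5.8,0,0,0,0],[0,-4.2,7.2,0,0,0,0],[0,-5,8.7,0,0,0,0],[0,-5.8,10.2,0,0,0,0],[0,-6.5,11.7,0,0,0,0],[0,-7.2,13.2,0,0,0,0],[0,-8,14.7,0,0,0,0]]]' | grep -E 'ft|grip_f'
python3 -c "
from h import *
where();lid()"
```

```text
ft_force: [-3.5, -1.3, -0.9]
grip_force: 1.8
t 17.95 case xyz [-98.9   3.1  67.5] al 64.4 q [-0.15 -0.13 -0.19  2.36  0.46  0.61 -1.04] F [-3.5 -1.3 -0.9] w 0.0
scene 98 [-0.038 -0.003  0.025]
top 149 [-0.015  0.018  0.055]
```

```bash
python3 -m jog '[[[0,-0.6,0.7,0,0,0,0],[0,-1.2,1.4,0,0,0,0],[0,-1.8,2.1,0,0,0,0],[0,-2.4,2.8,0,0,0,0],[0,-3,3.5,0,0,0,0],[0,-3.6,4.2,0,0,0,0],[0,-4.2,4.9,0,0,0,0],[0,-4.8,5.6,0,0,0,0],[0,-5.3,6.3,0,0,0,0],[0,-5.3,6.3,0,0,0,0]]]' | grep -E 'ft|grip_f'
python3 -c "
from h import *
where();lid()"
```

```text
ft_force: [0.8, 0.4, -0.3]
grip_force: 0.0
t 19.05 case xyz [-101.     3.2   59.6] al 64.4 q [-0.15 -0.12 -0.19  2.37  0.47  0.59 -1.06] F [ 0.8  0.4 -0.3] w 0.01
scene 97 [-0.035 -0.007  0.022]
top 155 [-0.033  0.011  0.053]
```

The contact force is gone and the lid reads 0.0, so it is shut. Now I retreat.

```bash
python3 -m jog '[[[0,-4,0,0,0,0,0],[0,-8,0,0,0,0,0],[0,-10,-5,0,0,0,0],[0,-10,-25,0,0,0,0],[0,-10,-55,0,0,0,0],[0,-10,-90,0,0,0,0],[0,-5,-130,0,0,0,0],[0,10,-170,0,0,0,0],[0,25,-190,0,0,0,0],[0,25,-190,0,0,0,0]]]'
python3 - <<'E'
from h import *
where();lid()
a=[cam('scene')['image'][130:260,160:360,::-1],cam('top')['image'][110:240,155:355,::-1]]
cv2.imwrite('pics/e.png',cv2.resize(np.vstack(a),(460,598),interpolation=cv2.INTER_CUBIC))
E
```

```text
time: 20.15
position: [0.4491, 0.0725, 0.1727]
tool_rot: [2.293, 1.592, 0.278]
ft_force: [-0.1, -0.7, -1.5]
grip_width: 0.006
grip_force: 0.0
t 20.15 case xyz [-142.1   24.3  172.7] al 67.6 q [-0.68 -0.3   0.18  2.23  0.44  1.01 -1.05] F [-0.1 -0.7 -1.5] w 0.01
scene 99 [-0.042 -0.013  0.022]
top 170 [-0.025  0.017  0.052]
```

View pics/e.png

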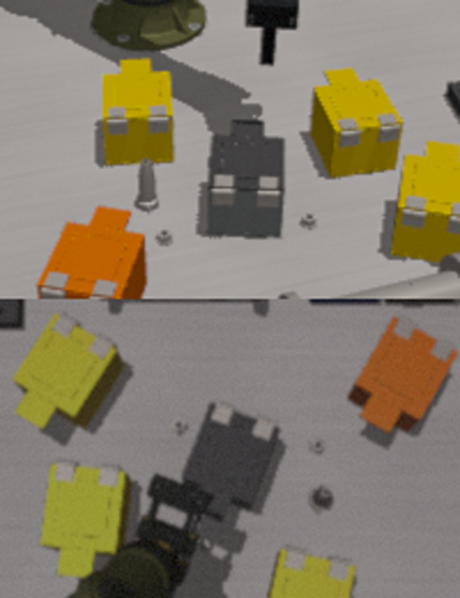

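The lid is shut in both views, at (247,175) and (232,460). The nuts and nozzle are where they were, and the hand is clear at (268,40). I'll settle for a moment and hand in.

```bash
python3 -m jog '[[[0,0,0,0,0,0,0],[0,0,0,0,0,0,0],[0,0,0,0,0,0,0],[0,0,0,0,0,0,0]]]' && python3 -c "
from h import *
where();lid();print(ctrl.close_job())"
```

```text
time: 20.75
position: [0.4486, 0.07, 0.1711]
tool_rot: [2.295, 1.587, 0.274]
ft_force: [0.2, -0.2, 0.1]
grip_width: 0.005
grip_force: 0.0
t 20.75 case xyz [-141.7   21.8  171.1] al 67.7 q [-0.67 -0.3   0.18  2.23  0.44  1.01 -1.05] F [ 0.2 -0.2  0.1] w 0.0
scene 97 [-0.044 -0.011  0.026]
top 168 [-0.023  0.018  0.061]
the job is handed in; nothing more can be done
None
```

The lid was tipped forward, caught on the back of a finger and brought to rest at about 0.74 rad, then lowered slowly until fully shut; the hand is clear and the job was handed in at 20.8 s.

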